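Set and clamp the slotted mounting bracket of the drying board

TASK

The angle bracket on the steel mounting foot is loose on its slotted holes: slide it along the slots until its front edge is pressed home against the setting stop, firmly enough to feel it seat but without shoving hard. Then tighten the grey clamp knob clockwise until it bites and the bracket is held firmly, without overtightening, and let go with the bracket still up against the stop. Leave everything else on the bench where it is.

Things in the scene. Friction and masses are not known exactly. Their poses are not given: they have to be found in the camera images.
- base: steel base plate, fixed to the bench, 260 mm along its x, 140 mm along y, 10 mm thick; origin under its centre. The bracket slides along the plate's x, towards +x to reach the stop. An 8 mm clamp stud stands at x 0, y +28 mm under the knob; an 8 mm guide bolt with a 20 mm head (top 26.5 mm above the bench) at x 0, y -28 mm
- bracket: loose aluminium angle bracket, 0.3 to 0.65 kg, captive, sliding on the plate (friction 2 to 6 N): a foot 130 mm along x, 100 mm along y, 8 mm thick, two slots along x 60 x 10 mm (52 mm travel, 1 mm play sideways), and at its rear (-x) end an upright flange 56 mm high: grip it from above or push it. Origin under the foot's centre, 10 mm above the bench; axes parallel to the base's
- flange_top (a point): middle of the top edge of the bracket's upright flange, 66 mm above the bench; axes as the bracket; the flange is 10 mm thick along x, 100 mm wide along y
- bracket_nose (a point): middle of the bracket's front (+x) edge, which is 100 mm wide and 8 mm high, 14 mm above the bench; axes as the bracket
- stop: setting stop: dark steel block fixed on the base plate, 20 mm along x, 60 mm along y, 18 mm high (top 28 mm above the bench); origin at the bottom middle of the face the bracket meets; x points away from the bracket. The nose rests on it at x = 0. It is rigid: press on it with some 5 to 10 N, sliding friction not counted, for half a second; over 20 N is shoving
- knob: grey clamp knob, fixed in height: a disc 44 mm across, 60 to 70 mm above the bench, and on it a grip bar 42 mm along x, 14 mm along y, its top 101 mm above the bench; origin on its axis, 60 mm above the bench. Turns clockwise from above to tighten, stays where left. Runs free with a drag of 0.25 N m in motion, bites after 0.2 to 1 rad, then the moment climbs 0.003 N m per newton of clamp force
- knob_grip (a point): centre of the knob's grip bar, on the axis, 90 mm above the bench; x along the bar
- washer: clamp washer round the stud, 28 mm across, under the knob, which drives it down on to the bracket's foot by 3 mm per rad; once it bites, the clamp force grows by about 175 N per rad. Good is about 52 N (0.3 rad past the bite, moment 0.16 N m above that of free running; compare readings at rest with such, in motion with such); under 30 N is not firm, over 80 N is overtightened
- spare_washer: loose steel washer, 22 mm across, 3 mm thick, lying on the far end of the base plate; origin under its centre; leave alone
- spare_bolt: loose hex bolt standing on its 18 mm head on the far end of the base plate, 29 mm high; origin under its head; leave alone
- spanner: loose steel spanner, 160 mm long, lying beside the base plate, along its own x; leave alone
- beaker: glass beaker, 84 mm across, 110 mm high; origin under its centre; leave alone
- wash_bottle: white plastic wash bottle, 66 mm across, 160 mm high; origin under its centre; leave alone
- strip_box: paper carton 60 x 110 x 70 mm; origin under its centre; leave alone
- dish: white ceramic dish, 90 mm across, 20 mm high; origin under its centre; leave alone
There are look-alikes about, which are no part of the job. Leave any orange or pink look-alike of the bracket alone.

How it is judged:
By the outcome, as a careful person would: the job done as asked, in the order asked, and still so for the second after the job is handed in, with the robot touching nothing.
It also fails if it takes over 64 s, if anything falls off the work surface, if the arm or the gripper's body presses on something with over 40 N, if the wrist force passes 120 N, or if a joint passes its speed limit or range.

ROBOT

A 6-joint arm with a two-finger parallel gripper is mounted at the origin on the work surface. World frame = base frame: x ahead of the robot, y to its left, z up, the work surface at z = 0. Lengths are in mm, angles in rad, forces in N, time in s.
With the tool pointing down it reaches from about 325 to 750 mm from the base axis. Payload 7.6 kg.
Tool frame: the origin (TCP) lies between the finger pads; the fingertips stand 22 mm ahead of it and the grasp point (between the pads) lies 3 mm ahead of it; z points along the fingers, y is the line along which they close (so a half turn about z gives the same grasp; the last joint's range is limited). The gripper opens to 85 mm and grips with 20 to 120 N. Pads are 22 mm wide; open, the fingers measure 114 mm over their backs; the gripper's body (76 mm by 85 mm) begins 54 mm behind the grasp point. The pads swing forward as they close: fully open they stand 13 mm farther back than shut.
Start: joints at [1.136, 0.052, 1.401, -0, 1.689, -0.07], TCP at [187.285, 490.477, 253.323] pointing down, gripper open.
Joint ranges: [-2.9, 2.9], [-0.91, 2.17], [0.12, 2.37], [-1.06, 4.2], [0.26, 2.73], [-2.93, 2.93]. Speed limits (rad/s): [2.57, 2.57, 3.01, 3.14, 3.14, 3.14].

INTERFACE

Orientations are given as a rotation vector (axis times angle).
In Python, from plant import monitor, cams, ticket gives the robot as it stands.
- The arm moves only by the tool send_rows, never from a script. Its argument "rows" is a list of rows, each a list of 6 numbers: the shift along the world's x, y, z in shares of 800 mm (1.0 is 800 mm), then the turn, a rotation vector about the world's x, y, z in a scale on which 1.0 is 180 degrees. In form: [[tx, ty, tz, ax, ay, az], ...]. A call has 1 to 8 rows; each row is the pose to reach, as a shift and turn from the pose commanded when the call began; what a row does not reach only later rows make up. A row lasts 1/8 s, in which the tool goes at most 62.5 mm and 10.7 degrees, less where a joint would pass 70% of its speed; a pose out of reach is approached as far as the arm can. No shift or turn number may pass 1 either way. A call with a gripper value outside its range is refused whole. "hand" is the closure, from -1 (fully open) to 1 (shut), set as the call begins (left out, the last holds). The fingers move at their own pace and stop on an object; "squeeze" is the grip in N (left out, the last holds). Time passes only in rows, so rows that repeat a pose let the fingers close. It gives the time, the measured TCP pose, the force, the opening and the grip force at its end, in the units of the state.
- monitor.get_obs(): the state, without advancing time (a new reading comes with each control period).
- cams.snapshot(name): name is "side" or "top"; returns a dict with "img" (420x560x3 uint8, red, green, blue), "intrinsics" (3x3 intrinsics, pixels), "dist_coeffs" ([k1, k2, p1, p2, k3] as OpenCV has them; the pictures are not rectified), "world_to_cam" (4x4, takes a point from world to camera coordinates). Camera axes: x right, y down, z forward; pixel columns grow to the right and rows downward; lengths in mm; the calibration is good to about 2 mm. A picture is of the moment at which its call begins. There is no depth.
- ticket.job_done(): hands the job in; it is judged then, once.
The state is a dict: "time": time; "joint_positions": joint angles; "qd": joint speeds; "effort": joint torques, N m; "ee_pos": TCP position; "orientation": TCP orientation; "wrist_force": force on the tool from outside, world axes, zero at the start; "ft_torque": the same for the moment, N m; "gripper_width": opening from 0.0 (shut) to 1.0 (fully open); "grasp_force": force on a finger pad.
Only numpy, scipy, OpenCV 4.12 (cv2) and the standard library are available. Lean on these libraries where they do the work, as an engineer would, in place of code of your own. Each camera call takes 0.05 s, during which the arm holds its last target. There are 200 camera calls.

## Working session

There is one attempt and no reset: what is moved stays moved. The work goes in short steps, Python scripts to look and compute and a tool call to move; the robot and the scene stay as the last step left them, time stands still between calls to the robot, and variables do not carry over. Pictures are saved under pics/ and viewed, at most 10 in all, crops included, and the job is handed in when it is done.

Besides the shell and the picture viewer there is one more tool, called in YAML: its name, and indented under it one key for each argument. send_rows: Moves the arm, as the interface text tells. Its arguments: {"type":"object","properties":{"rows":{"type":"array"},"hand":{"type":"number"},"squeeze":{"type":"number"}},"required":["rows"]}

```bash
mkdir -p pics; ls
python3 - <<'E'
from plant import monitor, cams
import cv2
for n in("top","side"):
    s=cams.snapshot(n); cv2.imwrite(f"pics/{n}0.png",s["img"][:,:,::-1]); print(n,s["intrinsics"],s["dist_coeffs"],s["world_to_cam"])
print(monitor.get_obs())
E
```

```text
pics
top [[379.07813577   0.         275.92761413]
 [  0.         379.07813577 205.52144308]
 [  0.           0.           1.        ]] [0.01301592 0.         0.         0.         0.        ] [[ 1.63442103e-03 -9.99812119e-01 -1.93146661e-02 -1.08210685e+00]
 [-9.97492019e-01 -2.63307382e-04 -7.07785483e-02  5.54850802e+02]
 [ 7.07601647e-02  1.93819072e-02 -9.97305039e-01  1.10600407e+03]
 [ 0.00000000e+00  0.00000000e+00  0.00000000e+00  1.00000000e+00]]
side [[466.14332227   0.         285.22275528]
 [  0.         466.14332227 218.52513859]
 [  0.           0.           1.        ]] [-0.07154286  0.          0.          0.          0.        ] [[-9.84356347e-01 -1.75980502e-01 -8.56997486e-03  5.51983598e+02]
 [-1.30559294e-01  7.61224137e-01 -6.35210268e-01  1.31590359e+02]
 [ 1.18308293e-01 -6.24154369e-01 -7.72291701e-01  1.01977263e+03]
 [ 0.00000000e+00  0.00000000e+00  0.00000000e+00  1.00000000e+00]]
{'time': 0.1, 'joint_positions': array([ 1.13572632e+00,  5.27979535e-02,  1.40160410e+00, -1.18681932e-05,
        1.68859034e+00, -7.02981896e-02]), 'qd': array([-0.00056758, -0.00145529, -0.00129259, -0.00072918,  0.00175564,
        0.00180816]), 'effort': array([ 9.63449675e-04, -3.82582247e+01, -3.60986137e+01, -1.12796815e-04,
        4.77827591e-03,  6.75374721e-06]), 'ee_pos': array([187.17047638, 490.25749361, 252.55361007]), 'orientation': array([-5.69751446e-01, -3.08915138e+00,  2.13327534e-03]), 'wrist_force': array([-0.34398946,  0.08074345,  0.7217786 ]), 'ft_torque': array([-0.03044076,  0.01094387,  0.01217343]), 'grasp_force': 0.0, 'gripper_width': 0.9996701264225111}
```

View pics/top0.png

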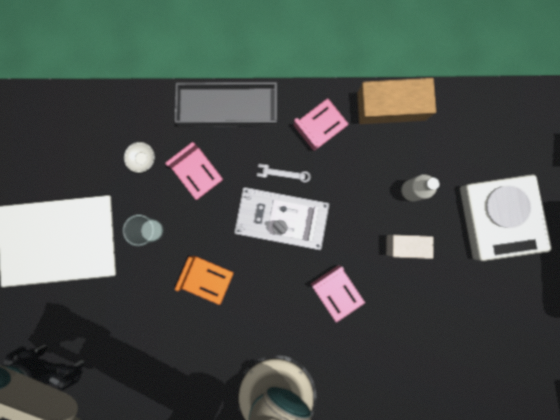

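View pics/side0.png

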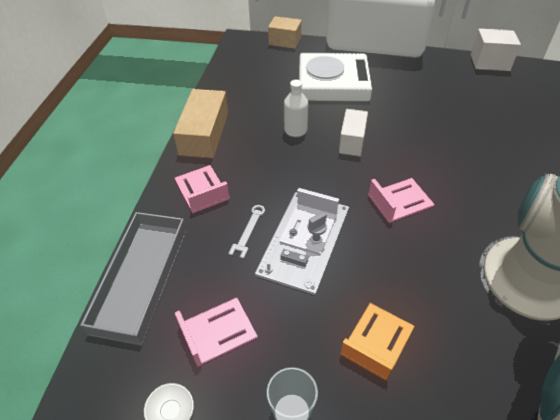

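The top view shows the plate at about (282,218), with the stop at its left end (259,213), the flange at its right (310,225) and the knob at (277,228). The side view shows the knob at (317,228), the flange at (317,201) and the stop at (294,256). I'll enlarge both.

Run:
```python
import cv2
t=cv2.imread("pics/top0.png")[180:255,230:335]; s=cv2.imread("pics/side0.png")[185:295,250:355]
cv2.imwrite("pics/t1.png",cv2.resize(t,None,fx=7,fy=7,interpolation=cv2.INTER_CUBIC))
cv2.imwrite("pics/s1.png",cv2.resize(s,None,fx=5,fy=5,interpolation=cv2.INTER_CUBIC))
```

```text
(no output)
```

View pics/t1.png

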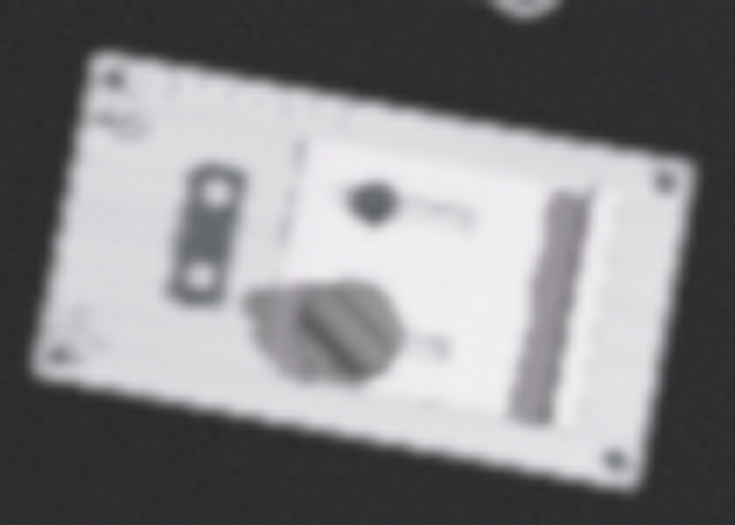

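View pics/s1.png

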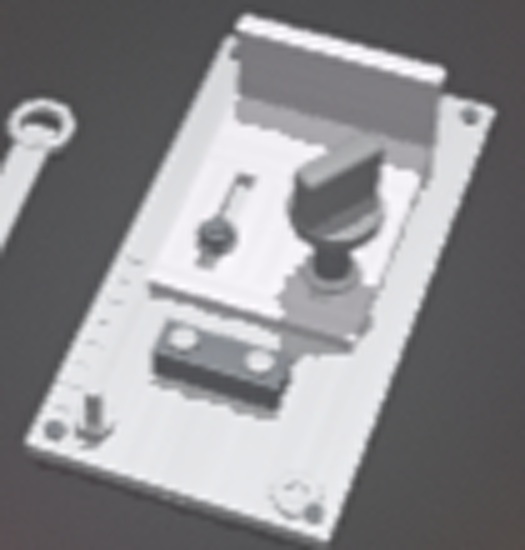

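```bash
cat > h.py <<'E'
import numpy as np,cv2,json
from scipy.optimize import least_squares
def cam(s): return s["intrinsics"],np.array(s["dist_coeffs"]),s["world_to_cam"]
def proj(c,P):
    K,d,T=c; return cv2.projectPoints(np.float64(P).reshape(-1,3),cv2.Rodrigues(T[:3,:3].copy())[0],T[:3,3].copy(),K,d)[0].reshape(-1,2)
def back(c,px,z):
    K,d,T=c; u=cv2.undistortPoints(np.float64(px).reshape(-1,1,2),K,d).reshape(-1,2)
    r=np.c_[u,np.ones(len(u))]@T[:3,:3]; o=-T[:3,:3].T@T[:3,3]
    return o+r*((z-o[2])/r[:,2])[:,None]
def b2w(p,P):
    P=np.float64(P).reshape(-1,3); c,s=np.cos(p[2]),np.sin(p[2])
    return np.c_[p[0]+c*P[:,0]-s*P[:,1],p[1]+s*P[:,0]+c*P[:,1],P[:,2]]
E
python3 - <<'E'
from h import *
from plant import cams
T,S=cam(cams.snapshot("top")),cam(cams.snapshot("side"))
tc=np.array([[92,52],[697,160],[638,490],[33,378]])/7+[230,180]-.43
sc=np.array([[28,445],[232,38],[495,105],[328,540]])/5+[250,185]-.4
C=[[130,-70,10],[-130,-70,10],[-130,70,10],[130,70,10]]
f=lambda p:np.r_[(proj(T,b2w(p,C))-tc).ravel(),(proj(S,b2w(p,C))-sc).ravel()]
r=least_squares(f,[500,0,1.4]);p=r.x;print(p,r.fun.round(1))
for w in(T,S):
  g=(lambda q,w=w:(proj(w,b2w(q,C))-(tc if w is T else sc)).ravel());print(least_squares(g,p).x)
# bar/knob/flange back-projection in base frame
def tob(W):
    d=W[:,:2]-p[:2];c,s=np.cos(p[2]),np.sin(p[2]);return np.c_[d@[c,s],d@[-s,c]].round(1)
t=lambda x,z:tob(back(T,np.array(x)/7+[230,180]-.43,z)); s=lambda x,z:tob(back(S,np.array(x)/5+[250,185]-.4,z))
print("flange top T",t([[550,190],[590,190],[512,415],[552,425]],66))
print("flange top S front edge",s([[235,32],[440,80]],66),"back",s([[245,15],[445,70]],66))
print("nose T",t([[302,140],[287,250]],18),"S",s([[150,285],[352,342]],18))
print("stop T",t([[245,170],[225,305]],28),"S",s([[168,320],[288,362]],28))
print("knob disc S",s([[290,212],[384,215]],65), "bar top S",s([[298,182],[350,138],[383,145],[302,192]],101))
out=[]
for n,c,o,k in(("t",T,(230,180),7),("s",S,(250,185),5)):
  im=cv2.imread(f"pics/{'top' if n=='t' else 'side'}0.png")
  q0=(277,228) if n=='t' else (317,228)
  cr=im[q0[1]-18:q0[1]+18,q0[0]-15:q0[0]+15]; k=10
  for a in(None,.3,.6,.9):
    v=cv2.resize(cr,None,fx=k,fy=k,interpolation=cv2.INTER_CUBIC)[:290] if 0 else cv2.resize(cr,(200,240),interpolation=cv2.INTER_CUBIC)
    if a is not None:
      ca,sa=np.cos(a),np.sin(a)
      L=[[ca*x-sa*y,28+sa*x+ca*y,101] for x,y in((21,7),(-21,7),(-21,-7),(21,-7))]
      q=(proj(c,b2w(p,L))-[q0[0]-15,q0[1]-18]+.5)*(200/30)
      cv2.polylines(v,[np.int32(q)],True,(0,0,255),1)
    out.append(v)
cv2.imwrite("pics/k.png",np.vstack([np.hstack(out[:4]),np.hstack(out[4:])]))
E
```

```text
[517.91392086 -16.88676562   1.38841197] [ 0.5  0.4 -0.6  0.6 -0.4 -0.3  0.1 -0.4 -0.1 -0.3 -0.8 -0.7  0.2  0.4
  0.5 -0.1]
[518.10963299 -17.29537662   1.39215449]
[517.7389845  -16.50389249   1.3857392 ]
flange top T [[-69.4 -43.6]
 [-85.3 -46.5]
 [-70.4  48.8]
 [-87.   49.8]]
flange top S front edge [[-83.9 -50.4]
 [-88.2  49.2]] back [[-95.9 -49.7]
 [-95.   49.6]]
nose T [[ 35.5 -49.2]
 [ 33.1  -2. ]] S [[ 35.9 -48.3]
 [ 34.3  48.3]]
stop T [[ 56.3 -31.6]
 [ 54.1  25.8]] S [[ 58.2 -30.9]
 [ 61.2  26.8]]
knob disc S [[ 9.1  8.8]
 [-3.6 48.5]] bar top S [[ 19.8  15. ]
 [-11.4  28.3]
 [-12.6  43. ]
 [ 24.4  18.4]]
```

View pics/k.png

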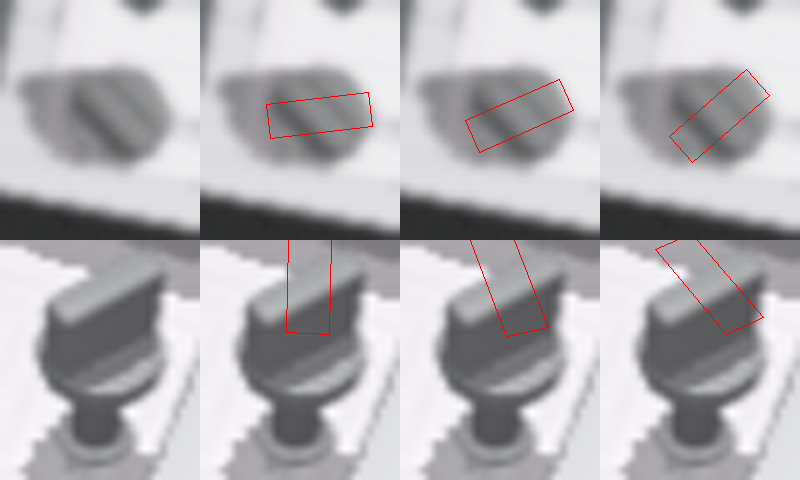

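The knob bar runs the other way, with a negative base-frame angle. Its top face in the side crop runs from about (57,308) to (155,255).

Run:
```python
from h import *
from plant import cams
T,S=cam(cams.snapshot("top")),cam(cams.snapshot("side"))
p=[517.9,-16.9,1.388]
rows=[]
for n,c,q0 in(("top",T,(277,228)),("side",S,(317,222))):
  im=cv2.imread(f"pics/{n}0.png"); cr=im[q0[1]-18:q0[1]+18,q0[0]-15:q0[0]+15]; r=[]
  for a in(-.45,-.6,-.75,-.9):
      v=cv2.resize(cr,(200,240),interpolation=cv2.INTER_CUBIC)
      ca,sa=np.cos(a),np.sin(a)
      L=[[ca*x-sa*y,28+sa*x+ca*y,101] for x,y in((21,7),(-21,7),(-21,-7),(21,-7))]
      q=(proj(c,b2w(p,L))-[q0[0]-15,q0[1]-18]+.5)*(200/30)
      cv2.polylines(v,[np.int32(q)],True,(0,0,255),1); r.append(v)
  rows.append(np.hstack(r))
cv2.imwrite("pics/k2.png",np.vstack(rows))
```

```text
(no output)
```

View pics/k2.png

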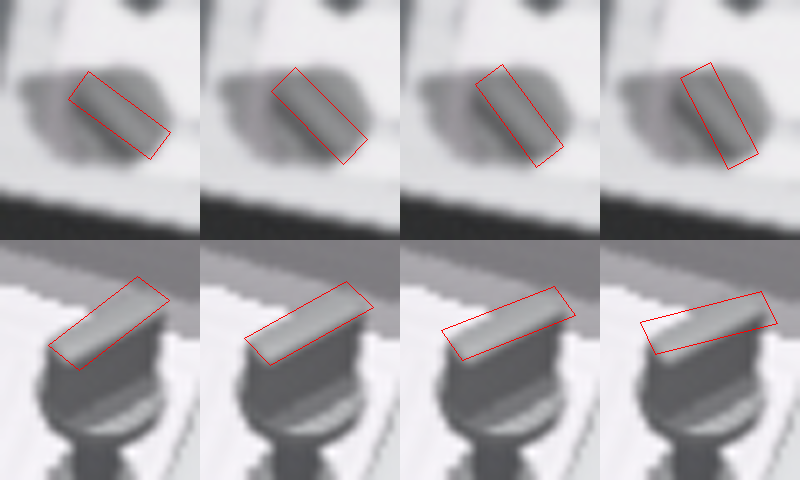

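The base pose is about (517.9, -16.9) with yaw 1.388. The bar angle is -0.6 in the base frame (0.79 in world), and the nose is about 22 mm short of the stop. I'll push the rear of the flange with the fingers shut, closing axis along base y (yaw -0.18).

Units first: shifts go in shares of 800 mm and turns go in shares of 180 degrees. So -0.415 m is -0.5188, 0.206 m is 0.2575, -1.389 rad is -0.4421.

send_rows:
  rows:
    - [0.2575,-0.5188,0,0,0,-0.4421]
    - [0.2575,-0.5188,0,0,0,-0.4421]
    - [0.2575,-0.5188,0,0,0,-0.4421]
    - [0.2575,-0.5188,0,0,0,-0.4421]
    - [0.2575,-0.5188,0,0,0,-0.4421]
    - [0.2575,-0.5188,0,0,0,-0.4421]
    - [0.2575,-0.5188,0,0,0,-0.4421]
    - [0.2575,-0.5188,0,0,0,-0.4421]
  hand: 1
  squeeze: 60

```text
time: 1.3
ee_pos: [394.0, 72.8, 253.4]
orientation: [2.422, 2.0, 0.0]
wrist_force: [-0.1, 0.3, 0.3]
gripper_width: 0.002
grasp_force: 0.0
```

To row units: -0.208 m is -0.26, -0.196 m is -0.245.

send_rows:
  rows:
    - [0.1288,-0.26,0,0,0,0]
    - [0.1288,-0.26,0,0,0,0]
    - [0.1288,-0.26,0,0,0,0]
    - [0.1288,-0.26,0,0,0,0]
    - [0.1288,-0.26,-0.0625,0,0,0]
    - [0.1288,-0.26,-0.125,0,0,0]
    - [0.1288,-0.26,-0.1875,0,0,0]
    - [0.1288,-0.26,-0.245,0,0,0]

```text
time: 2.3
ee_pos: [495.9, -132.5, 55.6]
orientation: [-2.415, -2.009, 0.0]
wrist_force: [0.4, -0.1, 0.4]
gripper_width: 0.002
grasp_force: 0.0
```

Run:
```python
from plant import monitor, cams
import cv2
s=cams.snapshot("side"); cv2.imwrite("pics/s2.png",cv2.resize(s["img"][150:290,230:380,::-1],None,fx=4,fy=4,interpolation=cv2.INTER_CUBIC))
o=monitor.get_obs();print(o["ee_pos"],o["orientation"],o["wrist_force"])
```

```text
[ 492.4182851  -131.27043718   49.09442906] [-2.40830691 -2.00321009  0.00855484] [-3.70252768  1.72645343 -6.18431564]
```

View pics/s2.png

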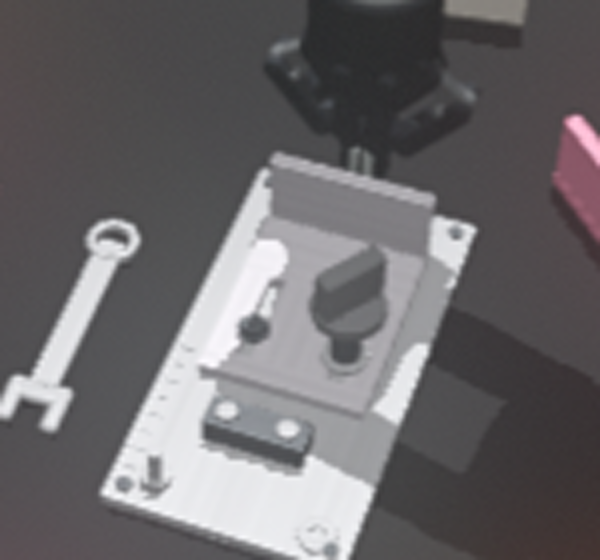

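The side view shows the shut fingers at (360,160), just behind the flange and clear of it. I'll push slowly along base +x, which is (0.182, 0.983) in world.

To row units: 0.014 m is 0.0175, 0.012 m is 0.015.

send_rows:
  rows:
    - [0,0,0,0,0,0]
    - [0.0005,0.0025,0,0,0,0]
    - [0.0009,0.005,0,0,0,0]
    - [0.0014,0.0075,0,0,0,0]
    - [0.0019,0.01,0,0,0,0]
    - [0.0023,0.0125,0,0,0,0]
    - [0.0028,0.015,0,0,0,0]
    - [0.0033,0.0175,0,0,0,0]

```text
time: 3.35
ee_pos: [498.9, -118.8, 57.5]
orientation: [2.415, 2.008, -0.0]
wrist_force: [0.3, -3.5, 0.6]
gripper_width: 0.002
grasp_force: 1.6
```

To row units: 0.008 m is 0.01, 0.002 m is 0.0025.

send_rows:
  rows:
    - [0.0003,0.0013,0,0,0,0]
    - [0.0005,0.0025,0,0,0,0]
    - [0.0006,0.0038,0,0,0,0]
    - [0.0009,0.005,0,0,0,0]
    - [0.0011,0.0063,0,0,0,0]
    - [0.0014,0.0075,0,0,0,0]
    - [0.0016,0.0088,0,0,0,0]
    - [0.0019,0.01,0,0,0,0]

```text
time: 4.35
ee_pos: [500.5, -110.5, 57.4]
orientation: [2.415, 2.009, 0.0]
wrist_force: [-0.9, -3.9, 1.1]
gripper_width: 0.001
grasp_force: 2.2
```

To row units: 0.0066 m is 0.0083, 0.001 m is 0.0013.

send_rows:
  rows:
    - [0.0003,0.0013,0,0,0,0]
    - [0.0004,0.0023,0,0,0,0]
    - [0.0006,0.0033,0,0,0,0]
    - [0.0008,0.0043,0,0,0,0]
    - [0.001,0.0053,0,0,0,0]
    - [0.0011,0.0063,0,0,0,0]
    - [0.0014,0.0073,0,0,0,0]
    - [0.0015,0.0083,0,0,0,0]

```text
time: 5.35
ee_pos: [501.6, -103.9, 57.3]
orientation: [2.415, 2.009, 0.0]
wrist_force: [-1.6, -5.0, 2.8]
gripper_width: -0.002
grasp_force: 2.5
```

To row units: 0.0018 m is 0.0023, 0.0015 m is 0.0019.

send_rows:
  rows:
    - [0.0001,0.0004,0,0,0,0]
    - [0.0001,0.0008,0,0,0,0]
    - [0.0003,0.0011,0,0,0,0]
    - [0.0003,0.0015,0,0,0,0]
    - [0.0004,0.0019,0,0,0,0]
    - [0.0004,0.0023,0,0,0,0]

```text
time: 6.1
ee_pos: [501.9, -102.1, 57.3]
orientation: [2.415, 2.009, 0.0]
wrist_force: [-0.8, -5.3, 2.7]
gripper_width: -0.003
grasp_force: 2.4
```

To row units: 0.0018 m is 0.0023, 0.0015 m is 0.0019.

send_rows:
  rows:
    - [0.0001,0.0004,0,0,0,0]
    - [0.0001,0.0008,0,0,0,0]
    - [0.0003,0.0011,0,0,0,0]
    - [0.0003,0.0015,0,0,0,0]
    - [0.0004,0.0019,0,0,0,0]
    - [0.0004,0.0023,0,0,0,0]

```text
time: 6.85
ee_pos: [502.2, -100.3, 57.3]
orientation: [2.415, 2.009, 0.0]
wrist_force: [-1.1, -4.3, 4.0]
gripper_width: 0.004
grasp_force: 2.4
```

To row units: 0.0012 m is 0.0015, 0.0009 m is 0.0011.

send_rows:
  rows:
    - [0.0001,0.0004,0,0,0,0]
    - [0.0001,0.0008,0,0,0,0]
    - [0.0003,0.0011,0,0,0,0]
    - [0.0003,0.0015,0,0,0,0]

```text
time: 7.35
ee_pos: [502.3, -99.7, 57.3]
orientation: [2.415, 2.008, -0.001]
wrist_force: [-1.8, -8.3, 3.4]
gripper_width: 0.001
grasp_force: 4.2
```

To row units: 0.0003 m is 0.0004, 0.0001 m is 0.0001.

send_rows:
  rows:
    - [0.0001,0.0004,0,0,0,0]
    - [0.0001,0.0004,0,0,0,0]

```text
time: 7.6
ee_pos: [502.3, -99.6, 57.3]
orientation: [2.415, 2.008, -0.002]
wrist_force: [-2.5, -8.5, 4.3]
gripper_width: -0.001
grasp_force: 4.5
```

To row units: 0.0006 m is 0.0008, 0.0003 m is 0.0004.

send_rows:
  rows:
    - [0.0001,0.0004,0,0,0,0]
    - [0.0001,0.0008,0,0,0,0]
    - [0.0001,0.0008,0,0,0,0]

```text
time: 7.98
ee_pos: [502.3, -99.6, 57.3]
orientation: [2.415, 2.007, -0.003]
wrist_force: [-2.8, -10.2, 4.2]
gripper_width: -0.002
grasp_force: 5.9
```

To row units: 0.0006 m is 0.0008, 0.0003 m is 0.0004.

send_rows:
  rows:
    - [0.0001,0.0004,0,0,0,0]
    - [0.0001,0.0008,0,0,0,0]
    - [0.0001,0.0008,0,0,0,0]
    - [0.0001,0.0008,0,0,0,0]
    - [0.0001,0.0008,0,0,0,0]
    - [0.0001,0.0008,0,0,0,0]
    - [0.0001,0.0008,0,0,0,0]
    - [0.0001,0.0008,0,0,0,0]

```text
time: 8.98
ee_pos: [502.2, -99.5, 57.3]
orientation: [2.414, 2.007, -0.005]
wrist_force: [-3.1, -14.8, 3.7]
gripper_width: -0.003
grasp_force: 7.2
```

The bracket seated with about 15 N total, of which about 4.5 N is friction, so roughly 10 N on the stop. I'll back off, rise and go over the knob.

To row units: 0.11 m is 0.1375, 0.0858 m is 0.1073, -0.6 rad is -0.191.

send_rows:
  rows:
    - [-0.0004,-0.0025,0,0,0,0]
    - [-0.0023,-0.0125,0,0,0,0]
    - [-0.0023,-0.0125,0.0625,0,0,0]
    - [-0.0023,-0.0125,0.125,0,0,0]
    - [-0.0063,0.0375,0.1375,0,0,-0.0477]
    - [-0.0154,0.1073,0.1375,0,0,-0.0955]
    - [-0.0154,0.1073,0.1375,0,0,-0.1432]
    - [-0.0154,0.1073,0.1375,0,0,-0.191]

```text
time: 9.98
ee_pos: [490.0, -10.6, 166.8]
orientation: [-2.901, -1.201, 0.001]
wrist_force: [0.3, -0.3, -0.1]
gripper_width: -0.001
grasp_force: 0.0
```

To row units: -0.072 m is -0.09, -0.065 m is -0.0813.

send_rows:
  rows:
    - [0,0,0,0,0,0]
    - [0,0,0,0,0,0]
    - [0,0,-0.0375,0,0,0]
    - [0,0,-0.0625,0,0,0]
    - [0,0,-0.0813,0,0,0]
    - [0,0,-0.09,0,0,0]
    - [0,0,-0.09,0,0,0]
  hand: -0.3

```text
time: 10.85
ee_pos: [490.4, -11.9, 95.3]
orientation: [-2.901, -1.206, 0.0]
wrist_force: [-0.3, -0.6, 0.5]
gripper_width: 0.651
grasp_force: 0.0
```

Run:
```python
from plant import monitor, cams
import cv2,numpy as np
s=cams.snapshot("side"); t=cams.snapshot("top")
a=cv2.resize(s["img"][175:295,250:360,::-1],(440,480),interpolation=cv2.INTER_CUBIC)
b=cv2.resize(t["img"][180:270,230:320,::-1],(360,360),interpolation=cv2.INTER_CUBIC)
cv2.imwrite("pics/s3.png",np.hstack([a,np.pad(b,((0,120),(0,0),(0,0)))]))
o=monitor.get_obs();print(o["ee_pos"],o["orientation"],o["wrist_force"],o["ft_torque"],o["joint_positions"])
```

```text
[490.83803119 -11.87073105  96.10066228] [2.90027461e+00 1.20577704e+00 1.84873505e-03] [ 0.25942047 -0.44846702  0.25298531] [-0.00307001 -0.05632318 -0.05797371] [-9.93965926e-02  6.99224482e-02  1.70362824e+00 -1.90033806e-05
  1.36669535e+00  6.83391102e-01]
```

View pics/s3.png

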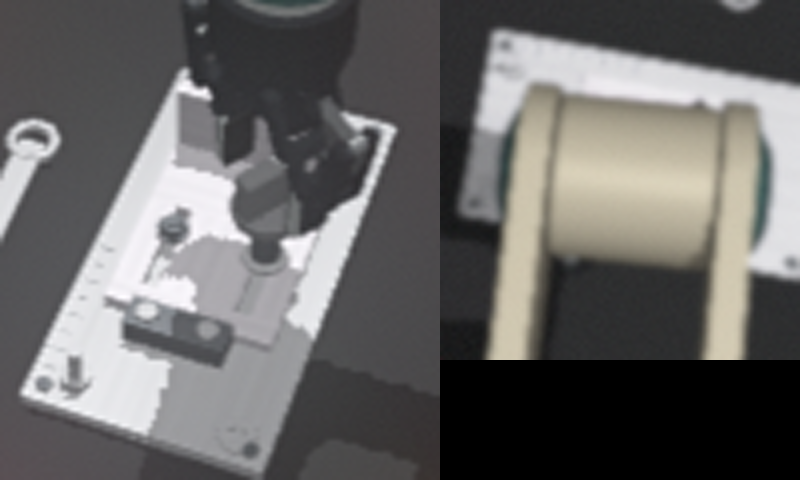

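The bracket nose is against the stop at (125,300), and the fingers straddle the knob bar. Closing now.

send_rows:
  rows:
    - [0,0,0,0,0,0]
    - [0,0,0,0,0,0]
    - [0,0,0,0,0,0]
    - [0,0,0,0,0,0]
    - [0,0,0,0,0,0]
  hand: 1
  squeeze: 60

```text
time: 11.58
ee_pos: [490.2, -11.4, 95.9]
orientation: [-2.9, -1.206, 0.0]
wrist_force: [-4.9, 2.2, 5.6]
gripper_width: 0.149
grasp_force: 59.0
```

```bash
cat > st.py <<'E'
from plant import monitor
import numpy as np
o=monitor.get_obs();v=o["orientation"];print(o["time"],o["ee_pos"].round(2),"yaw",(2*np.arctan2(v[1],v[0])-np.pi/2).round(4),o["wrist_force"].round(2),o["ft_torque"].round(3),"w",round(o["gripper_width"]*85,1),o["grasp_force"],"j6",o["joint_positions"][[0,5]].round(4),o["effort"][5].round(4))
E
python3 st.py
```

```text
11.575 [490.21 -11.44  95.9 ] yaw -7.0661 [-4.91  2.15  5.64] [ 0.347  0.658 -0.133] w 12.7 59.04801428318024 j6 [-0.099   0.6838] -0.1356
```

To row units: -0.16 rad is -0.0509.

send_rows:
  rows:
    - [0,0,0,0,0,-0.0064]
    - [0,0,0,0,0,-0.0127]
    - [0,0,0,0,0,-0.0191]
    - [0,0,0,0,0,-0.0255]
    - [0,0,0,0,0,-0.0318]
    - [0,0,0,0,0,-0.0382]
    - [0,0,0,0,0,-0.0446]
    - [0,0,0,0,0,-0.0509]

```text
time: 12.58
ee_pos: [490.2, -11.4, 95.9]
orientation: [-2.987, -0.97, 0.0]
wrist_force: [-4.8, 2.2, 5.8]
gripper_width: 0.151
grasp_force: 58.9
```

```bash
python3 st.py
```

```text
12.575 [490.19 -11.44  95.9 ] yaw -7.226 [-4.8  2.2  5.8] [0.31  0.689 0.273] w 12.8 58.93515229225159 j6 [-0.0989  0.8438] 0.0399
```

To row units: -0.1 rad is -0.0318.

send_rows:
  rows:
    - [0,0,0,0,0,-0.0064]
    - [0,0,0,0,0,-0.0127]
    - [0,0,0,0,0,-0.0191]
    - [0,0,0,0,0,-0.0255]
    - [0,0,0,0,0,-0.0318]

```text
time: 13.2
ee_pos: [490.2, -11.4, 95.9]
orientation: [-3.032, -0.82, 0.001]
wrist_force: [-4.6, 2.6, 5.6]
gripper_width: 0.152
grasp_force: 59.0
```

```bash
python3 st.py
```

```text
13.2 [490.19 -11.44  95.89] yaw -7.3259 [-4.62  2.58  5.63] [0.285 0.772 0.251] w 13.0 58.953675627708435 j6 [-0.0988  0.9438] 0.04
```

To row units: -0.04 rad is -0.0127.

send_rows:
  rows:
    - [0,0,0,0,0,-0.0064]
    - [0,0,0,0,0,-0.0127]
    - [0,0,0,0,0,-0.0191]
    - [0,0,0,0,0,-0.0255]
    - [0,0,0,0,0,-0.0318]

```text
time: 13.82
ee_pos: [490.2, -11.4, 95.9]
orientation: [-3.069, -0.667, 0.001]
wrist_force: [-3.4, 2.4, 6.5]
gripper_width: 0.151
grasp_force: 59.0
```

```bash
python3 st.py
```

```text
13.825 [490.18 -11.44  95.9 ] yaw -7.426 [-3.4   2.38  6.53] [0.334 0.746 0.265] w 12.9 58.9840829372406 j6 [-0.0988  1.0438] 0.0448
```

To row units: -0.1 rad is -0.0318.

send_rows:
  rows:
    - [0,0,0,0,0,-0.0064]
    - [0,0,0,0,0,-0.0127]
    - [0,0,0,0,0,-0.0191]
    - [0,0,0,0,0,-0.0255]
    - [0,0,0,0,0,-0.0318]

```text
time: 14.45
ee_pos: [490.2, -11.4, 95.9]
orientation: [-3.099, -0.513, 0.001]
wrist_force: [-3.6, 1.3, 6.2]
gripper_width: 0.154
grasp_force: 59.0
```

```bash
python3 st.py
```

```text
14.45 [490.18 -11.44  95.91] yaw -7.5259 [-3.59  1.26  6.21] [0.277 0.738 0.329] w 13.1 59.03099834918976 j6 [-0.0989  1.1437] 0.106
```

To row units: -0.1 rad is -0.0318.

send_rows:
  rows:
    - [0,0,0,0,0,-0.0064]
    - [0,0,0,0,0,-0.0127]
    - [0,0,0,0,0,-0.0191]
    - [0,0,0,0,0,-0.0255]
    - [0,0,0,0,0,-0.0318]

```text
time: 15.08
ee_pos: [490.2, -11.4, 95.9]
orientation: [-3.121, -0.358, 0.001]
wrist_force: [-4.0, 2.0, 5.2]
gripper_width: 0.154
grasp_force: 59.1
```

```bash
python3 st.py
```

```text
15.075 [490.17 -11.42  95.9 ] yaw -7.6257 [-3.98  1.95  5.23] [0.339 0.744 0.449] w 13.1 59.0532660484314 j6 [-0.0988  1.2436] 0.1664
```

To row units: -0.06 rad is -0.0191.

send_rows:
  rows:
    - [0,0,0,0,0,-0.0064]
    - [0,0,0,0,0,-0.0127]
    - [0,0,0,0,0,-0.0191]

```text
time: 15.45
ee_pos: [490.2, -11.4, 95.9]
orientation: [-3.13, -0.264, 0.001]
wrist_force: [-4.6, 3.1, 5.2]
gripper_width: 0.15
grasp_force: 59.1
```

```bash
python3 st.py
```

```text
15.45 [490.17 -11.42  95.92] yaw -7.6856 [-4.63  3.06  5.16] [0.318 0.784 0.391] w 12.7 59.06921625137329 j6 [-0.0988  1.3036] 0.2027
```

The effort has risen 0.16 N m above free running, which is the target. Releasing and lifting clear.

To row units: 0.16 m is 0.2, 0.12 m is 0.15.

send_rows:
  rows:
    - [0,0,0,0,0,0]
    - [0,0,0,0,0,0]
    - [0,0,0,0,0,0]
    - [0,0,0,0,0,0]
    - [0,0,0.025,0,0,0]
    - [0,0,0.075,0,0,0]
    - [0,0,0.15,0,0,0]
    - [0,0,0.2,0,0,0]
  hand: -0.3

```text
time: 16.45
ee_pos: [490.7, -11.9, 258.4]
orientation: [3.13, 0.263, 0.005]
wrist_force: [0.1, 0.5, 0.4]
gripper_width: 0.655
grasp_force: 0.0
```

To row units: -0.2 m is -0.25, -0.15 m is -0.1875.

send_rows:
  rows:
    - [-0.0375,-0.0625,0,0,0,0]
    - [-0.075,-0.125,0,0,0,0]
    - [-0.1,-0.1875,0,0,0,0]
    - [-0.1,-0.25,0,0,0,0]
    - [-0.1,-0.25,0,0,0,0]
    - [-0.1,-0.25,0,0,0,0]

```text
time: 17.2
ee_pos: [410.4, -211.5, 255.2]
orientation: [-3.13, -0.263, 0.0]
wrist_force: [0.4, -0.6, -0.7]
gripper_width: 0.654
grasp_force: 0.0
```

```bash
python3 st.py
python3 - <<'E'
from plant import cams
import cv2,numpy as np
from h import *
s=cams.snapshot("side"); t=cams.snapshot("top")
a=cv2.resize(s["img"][175:295,250:360,::-1],(440,480),interpolation=cv2.INTER_CUBIC)
b=cv2.resize(t["img"][180:270,230:320,::-1],(360,360),interpolation=cv2.INTER_CUBIC)
cv2.imwrite("pics/s4.png",np.hstack([a,np.pad(b,((0,120),(0,0),(0,0)))]))
E
```

```text
17.2 [ 410.37 -211.51  255.19] yaw -7.6864 [ 0.39 -0.63 -0.66] [0.04  0.008 0.037] w 55.6 0.0 j6 [-0.5561  0.8472] -0.0217
```

View pics/s4.png

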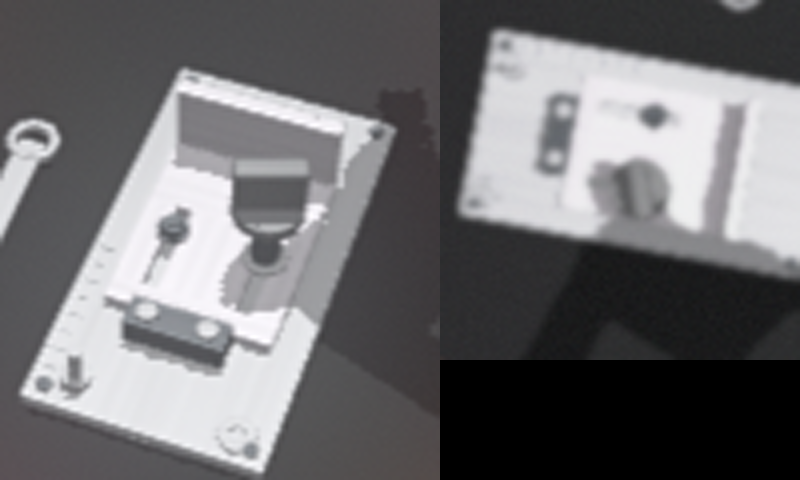

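The bracket nose sits on the stop at (125,300), the knob is turned, and the spare washer and bolt have not moved. Handing in.

```bash
python3 -c "
from plant import ticket
print(ticket.job_done())"
```

```text
the job is handed in; nothing more can be done
None
```

The bracket is pressed home on the stop (about 10 N), the knob is tightened to an estimated 50 N of clamp force, and the arm is clear; the job is handed in.

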